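# Put the charged cells away in the gravity dispenser

### The job

Put the four charged cells from the tray away in the gravity dispenser: lay each across the high end of the lane made for its length, so that it rolls down to the front, and with its brass-coloured plus end pointing left, towards the tray. The two AA cells share a lane and keep their order: the one nearer the tray's grip tab goes in first and ends at the front stop, the other behind it.

Things in the scene. Friction and masses are not known exactly. Their poses are not given: they have to be found in the camera images.
- lane_aa: Middle-width lane for AA cells, 56.5 mm wide inside: fixed grey chute 126 mm long. Origin mid-underside; +x level from the front stop (robot's side) to the high back end, +y left, z up. Floor rises 16 deg to +x: 32 mm above the origin at x=0, 39 mm at x=+25 mm. Lay a cell in from above, across the lane, at about x=+25 mm; let go 8 mm above the floor it rolls to the stop (inner face x=-58 mm).
- lane_short: Narrow lane for short cells, 40.5 mm wide inside, else the same as lane_aa. Lanes stand side by side in any order, 78 mm apart, on a plywood base. Their walls, 2.5 mm thick, stand 16 mm over the floor; from x=0 to x=+55 mm a flared lip makes them 21 mm high and the mouth 9 mm wider.
- lane_long: Wide lane for long cells, 71 mm wide inside, else the same as lane_aa. In every lane a clear cover, 24 mm over the floor, spans x=-50 to x=-15 mm: cells roll under it. A back edge 11 mm high ends the floor at x=+60 mm.
- aa_first: AA cell nearer the tray's grip tab: loose round cell 14.5 mm across, 50.5 mm long, dark wrapper; a brass-coloured quarter with a steel button is its plus end. Origin at its centre; its own +y axis runs along it towards the plus end (x and z turn as it rolls). Starts on its side in a groove of the tray, plus end either way.
- aa_second: AA cell farther from the tray's grip tab: loose round cell 14.5 mm across, 50.5 mm long, dark wrapper; a brass-coloured quarter with a steel button is its plus end. Origin at its centre; its own +y axis runs along it towards the plus end (x and z turn as it rolls). Starts on its side in a groove of the tray, plus end either way.
- short_cell: Short cell: loose round cell 17 mm across, 34.5 mm long, dark wrapper; a brass-coloured quarter with a steel button is its plus end. Origin at its centre; its own +y axis runs along it towards the plus end (x and z turn as it rolls). Starts on its side in a groove of the tray, plus end either way.
- long_cell: Long cell: loose round cell 18.5 mm across, 65.2 mm long, dark wrapper; a brass-coloured quarter with a steel button is its plus end. Origin at its centre; its own +y axis runs along it towards the plus end (x and z turn as it rolls). Starts on its side in a groove of the tray, plus end either way.
- tray: Flat grey tray left of the lanes, 92 x 188 mm, fixed, rim 14 mm high. Four grooves 46 mm apart along its y, each 84 mm long in x, floor 8 mm above the table, with ridges 3 mm high beside each cell. A ribbed grip tab sticks out at its +y (left) end. Origin at the centre of its underside, z up.

How it is judged:
By the outcome, as a careful person would: the job done as asked, in the order asked, and still so for the second after the job is handed in, with the robot touching nothing.
It also fails if it takes over 88 s, if anything falls off the work surface, if the arm or the gripper's body presses on something with over 40 N, if the wrist force passes 120 N, or if a joint passes its speed limit or range.

### The arm

A 7-joint arm with a two-finger parallel gripper is mounted at the origin on the work surface; the furniture and walls round the work are solid. World frame = base frame: x ahead of the robot, y to its left, z up, the work surface at z = 0. Lengths are in m, angles in rad, forces in N, time in s.
With the tool pointing down it reaches from about 0.35 to 0.9 m from the base axis. Payload 8.1 kg.
Tool frame: the origin (TCP) lies midway between the tips of the shut fingers; the grasp point (between the pads) lies 19 mm behind it; z points along the fingers, y is the line along which they close (so a half turn about z gives the same grasp; the last joint's range is limited). The gripper opens to 85 mm and grips with 20 to 120 N. Pads are 22 mm wide; open, the fingers measure 114 mm over their backs; the gripper's body (76 mm by 85 mm) begins 54 mm behind the grasp point. The pads swing forward as they close: fully open they stand 13 mm farther back than shut.
Start: joints at [1.089, 0.434, 0.025, 1.573, -0.012, 1.134, -0.075], TCP at [0.231, -0.581, 0.231] pointing down, gripper open.
Joint ranges: [-2.62, 2.62], [-0.44, 2.09], [-1.27, 1.32], [0.08, 2.57], [-1.32, 4.46], [0.12, 2], [-2.74, 2.74]. Speed limits (rad/s): [2.22, 2.22, 3.01, 3.01, 3.14, 3.14, 3.14].

### API

Orientations are given as a 3x3 rotation matrix whose columns are the frame's x, y, z axes.
In Python, from cell import manip, viewer gives the robot as it stands.
- The arm moves only by the tool arm_command, never from a script. Its argument "steps" is a list of rows, each an object with "fingers": the gripper command: -1 is shut, 1 is fully open, values between are in proportion; "dp": the shift along the tool's x, y, z in m, a list of three; "twist": the turn about the tool's z in rad. A call has 1 to 12 rows; each row is the pose to reach, as a shift and turn from the pose commanded when the call began, along the tool's axes at that moment; what a row does not reach only later rows make up. A row lasts 1/8 s, in which the tool goes at most 62.5 mm and 10.7 degrees, less where a joint would pass 70% of its speed; a pose out of reach is approached as far as the arm can. A call with a gripper value outside its range is refused whole. The fingers move at their own pace and stop on an object; "squeeze" is the grip in N (left out, the last holds). Time passes only in rows, so rows that repeat a pose let the fingers close. It gives the time, the measured TCP pose, the force, the opening and the grip force at its end, in the units of the state.
- manip.state(): the state, without advancing time (a new reading comes with each control period).
- viewer.get_image(name): name is "scene" or "side" or "wrist"; returns a dict with "img" (480x640x3 uint8, red, green, blue), "z_map" (480x640 float32, m along the optical axis (not along the pixel's ray), 0 where there is no reading), "camera_matrix" (3x3 intrinsics, pixels), "origin" and "rotation" of the camera in the world. Camera axes: x right, y down, z forward; pixel columns grow to the right and rows downward; lengths in m; the calibration is good to about 2 mm. A picture is of the moment at which its call begins.
- manip.close_job(): hands the job in; it is judged then, once.
The state is a dict: "t": time; "joint_positions": joint angles; "qvel": joint speeds; "effort": joint torques, N m; "ee_pos": TCP position; "ee_rot": TCP orientation; "force": force on the tool from outside, world axes, zero at the start; "ft_torque": the same for the moment, N m; "finger_gap": finger opening in m; "grasp_force": force on a finger pad.
Only numpy, scipy, OpenCV 4.12 (cv2) and the standard library are available. Lean on these libraries where they do the work, as an engineer would, in place of code of your own. Each camera call takes 0.05 s, during which the arm holds its last target. There are 200 camera calls.

## Working session

There is one attempt and no reset: what is moved stays moved. The work goes in short steps, Python scripts to look and compute and a tool call to move; the robot and the scene stay as the last step left them, time stands still between calls to the robot, and variables do not carry over. Pictures are saved under pics/ and viewed, at most 14 in all, crops included, and the job is handed in when it is done.

Besides the shell and the picture viewer there is one more tool, called after "Request:" in YAML: its name, and indented under it one key for each argument. arm_command: Moves the arm, as the interface text tells. Its arguments: {"type":"object","properties":{"steps":{"type":"array","items":{"type":"object","properties":{"fingers":{"type":"number"},"dp":{"type":"array","items":{"type":"number"}},"twist":{"type":"number"}}}},"squeeze":{"type":"number"}},"required":["steps"]}

```bash
mkdir -p pics; cat > h.py <<'E'
import numpy as np, cv2
from cell import manip, viewer
def grab(n, save=None):
    d=viewer.get_image(n)
    if save: cv2.imwrite('pics/'+save, d['img'][:,:,::-1])
    return d
def cloud(d):
    K=d['camera_matrix'];z=d['z_map'];v,u=np.mgrid[:480,:640]
    p=np.stack([(u-K[0,2])/K[0,0]*z,(v-K[1,2])/K[1,1]*z,z],-1)
    return p@np.array(d['rotation']).T+d['origin']
E
python3 - <<'E'
from h import *
s=manip.state()
for k in('t','ee_pos','ee_rot','finger_gap'):print(k,np.round(s[k],3))
for n in('scene','side'):
    d=grab(n,n+'0.png');print(n,np.round(d['origin'],3),np.round(d['rotation'],2).tolist(),d['camera_matrix'][0,0])
    np.savez('/tmp/'+n,**d)
E
```

```text
t 0.0
ee_pos [ 0.231 -0.58   0.231]
ee_rot [[ 0.929  0.37  -0.001]
 [ 0.37  -0.929  0.001]
 [-0.    -0.002 -1.   ]]
finger_gap 0.085
scene [-0.057 -0.565  0.591] [[0.66, -0.43, 0.62], [-0.76, -0.36, 0.55], [-0.01, -0.83, -0.56]] 556.1710752035939
side [0.548 0.854 0.804] [[-1.0, 0.05, -0.03], [0.05, 0.65, -0.75], [-0.02, -0.75, -0.66]] 623.5733438404486
```

View pics/scene0.png

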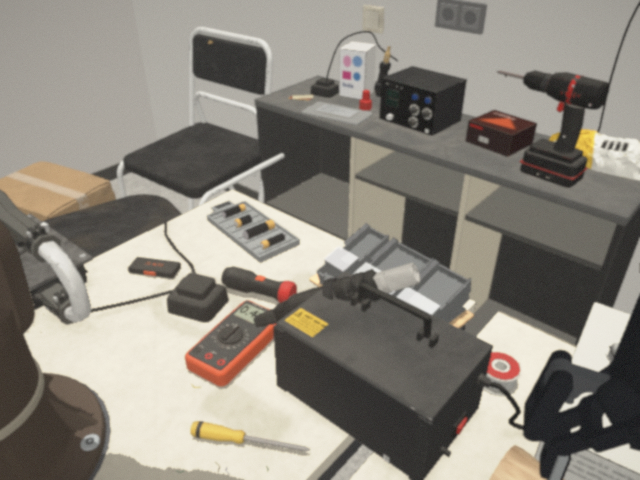

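View pics/side0.png

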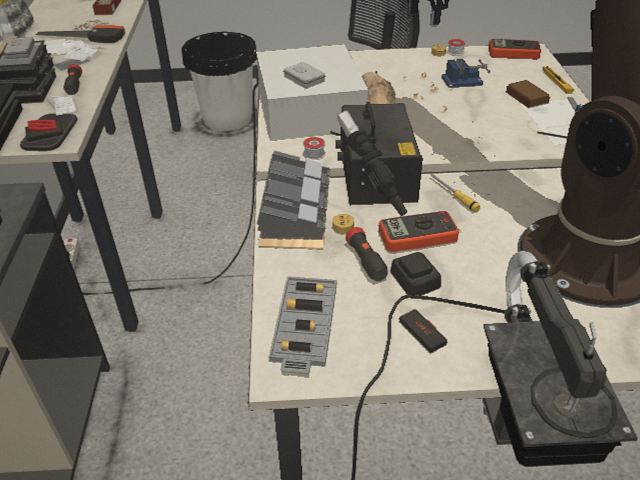

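The side view shows the tray around (303,322), tab at the bottom (297,367). The lanes are around (295,200), and a tall black box with a tool on it stands at (380,150) beside the lanes. I'll measure with depth and an enlarged crop.

```bash
python3 - <<'E'
from h import *
d=dict(np.load('/tmp/side.npz'));P=cloud(d)
# rectified top view by depth: x up, y left ; 0.35..0.95, y -0.35..0.45
im=d['img'][130:400,230:450,::-1]
cv2.imwrite('pics/c.png',cv2.resize(im[:,:130],None,fx=2.2*1,fy=2.2,interpolation=cv2.INTER_CUBIC))
for n,u,v in [('tray TL',287,279),('TR',336,281),('BR',325,360),('BL',271,360),('tab',297,368),('c1',310,287),('c2',306,304),('c3',306,325),('c4',297,346),('plyL',260,243),('plyR',322,243),('laneA hi',275,208),('laneB hi',283,188),('B',290,165),('whiteA',308,214),('whB',310,190),('whC',312,165),('box top',385,125),('boxcorner',345,140),('handle',350,125),('tip',400,208),('box',415,195),('torch',370,160),('whitebox',300,70),('iron',560,330)]:
    print(n,np.round(P[v,u],3))
d2=dict(np.load('/tmp/scene.npz'));Q=cloud(d2)
for n,u,v in [('cellA',234,211),('cellB',243,226),('cellC',263,228),('cellD',274,240),('boxtop',370,330),('handle',400,300),('tooltip',405,275)]: print(n,np.round(Q[v,u],3))
# tall things map
A=np.concatenate([P.reshape(-1,3)[d['z_map'].ravel()>0],Q.reshape(-1,3)[d2['z_map'].ravel()>0]])
m=(A[:,0]>.2)&(A[:,0]<.95)&(A[:,1]>-.5)&(A[:,1]<.5)&(A[:,2]<.5)
A=A[m];ix=((A[:,0]-.2)/.05).astype(int);iy=((A[:,1]+.5)/.05).astype(int)
H=np.zeros((15,20));np.maximum.at(H,(ix,iy),A[:,2]);print('rows x .2.. cols y -.5..; cm');print((H*100).round().astype(int))
E
```

```text
tray TL [0.569 0.035 0.015]
TR [ 0.479  0.03  -0.001]
BR [0.512 0.222 0.012]
BL [0.599 0.209 0.003]
tab [0.557 0.236 0.013]
c1 [0.529 0.062 0.018]
c2 [0.537 0.108 0.023]
c3 [0.539 0.155 0.022]
c4 [0.556 0.198 0.021]
plyL [ 0.621 -0.081  0.005]
plyR [ 0.499 -0.073  0.004]
laneA hi [ 0.589 -0.139  0.046]
laneB hi [ 0.572 -0.207  0.045]
B [ 0.555 -0.294  0.044]
whiteA [ 0.524 -0.103  0.055]
whB [ 0.517 -0.179  0.057]
whC [ 0.508 -0.273  0.055]
box top [ 0.349 -0.312  0.123]
boxcorner [ 0.437 -0.28   0.11 ]
handle [ 0.43  -0.257  0.158]
tip [ 0.343 -0.108  0.056]
box [ 0.298 -0.185  0.028]
torch [ 0.396 -0.184  0.12 ]
whitebox [ 0.521 -0.569  0.134]
iron [0.2   0.312 0.162]
cellA [0.554 0.185 0.02 ]
cellB [0.535 0.139 0.013]
cellC [0.545 0.093 0.022]
cellD [0.53  0.049 0.022]
boxtop [ 0.362 -0.285  0.122]
handle [ 0.389 -0.307  0.164]
tooltip [ 0.431 -0.286  0.166]
rows x .2.. cols y -.5..; cm
[[ 0  0  0  0  2  2  2  3  4  0  0  0  4 16 15 16 17 17  7  0]
 [ 0 12 12 12 12 12 12  4  4  3  3  3  2  0  7  6  6  6  6  0]
 [ 8 12 12 13 13 13 13  8  5  4  5  5  2  2  2  0  0  0  0  0]
 [11 13 16 16 17 16 14 10  4  3  5  5  2  2  0  0  0  0  0  0]
 [12 13 12 16 18 16 13  2  4  4  4  0  1  1  1  1  0  0  0  0]
 [12  3  6  5 17  5  5  4  4  0  2  2  2  0  0  1  0  0  0  0]
 [12  3  3  6  6  6  6  6  6  0  2  3  3  3  2  0  0  0  0  0]
 [12  0  0  8  7  8  7  8  7  0  2  3  3  3  2  0  0  0  0  0]
 [11  0  0  5  7  7  8  8  8  1  0  0  0  2  1  0  0  0  0  0]
 [ 0  0  0  0  0  0  0  0  0  0  0  0  0  0  0  0  0  0  0  0]
 [ 0  0  0  0  0  0  0  0  0  0  0  0  0  0  0  0  0  0  0  0]
 [ 0  0  0  0  0  0  0  0  0  0  0  0  0  0  0  0  0  0  0  0]
 [ 0  0  0  0  0  0  0  0  0  0  0  0  0  0  0  0  0  0  0  0]
 [ 0  0  0  0  0  0  0  0  0  0  0  0  0  0  0  0  0  0  0  0]
 [ 0  0  0  0  0  0  0  0  0  0  0  0  0  0  0  0  0  0  0  0]]
```

View pics/c.png

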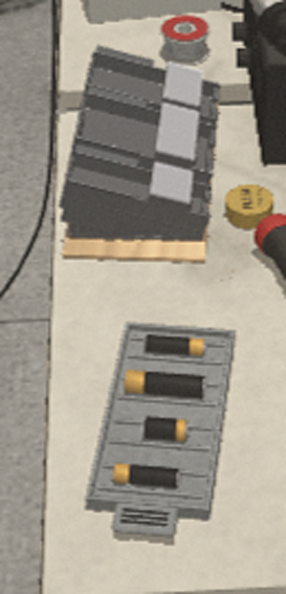

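Reading the crop from the tab upward: AA first has its plus end at +x, short at -x, long at +x, and AA second at -x. The lanes from the tray side look narrow, wide, middle. I'm moving above the lanes for a closer look.

Request:
arm_command:
  steps:
    - {"dp":[0,0,-0.05],"fingers":1}
    - {"dp":[0.42,-0.242,-0.06],"twist":0.57,"fingers":0}
    - {"dp":[0.42,-0.242,-0.06],"twist":0.57,"fingers":-0.3}
    - {"dp":[0.42,-0.242,-0.06],"twist":0.57,"fingers":-0.3}
    - {"dp":[0.42,-0.242,-0.06],"twist":0.57,"fingers":-0.3}
    - {"dp":[0.42,-0.242,-0.06],"twist":0.57,"fingers":-0.3}
    - {"dp":[0.42,-0.242,-0.06],"twist":0.57,"fingers":-0.3}
    - {"dp":[0.42,-0.242,-0.06],"twist":0.57,"fingers":-0.3}
    - {"dp":[0.42,-0.242,-0.06],"twist":0.57,"fingers":-0.3}
    - {"dp":[0.42,-0.242,-0.06],"twist":0.57,"fingers":-0.3}
    - {"dp":[0.42,-0.242,-0.06],"twist":0.57,"fingers":-0.3}
    - {"dp":[0.42,-0.242,-0.06],"twist":0.57,"fingers":-0.3}

```text
$.steps[0]: bad value
```

```bash
python3 - <<'E'
from h import *
s=manip.state()
for k in('t','ee_pos','ee_rot','finger_gap','joint_positions'):print(k,np.round(s[k],3))
d=grab('wrist','w1.png');np.savez('/tmp/w1',**d);print(d['origin'],np.round(d['rotation'],2).tolist(),d['camera_matrix'][0,0])
E
```

```text
t 0.1
ee_pos [ 0.231 -0.58   0.231]
ee_rot [[ 0.929  0.37  -0.001]
 [ 0.37  -0.929  0.001]
 [-0.    -0.001 -1.   ]]
finger_gap 0.086
joint_positions [ 1.089  0.435  0.025  1.574 -0.012  1.134 -0.075]
[ 0.30741161 -0.55068966  0.37373952] [[0.37, -0.88, -0.3], [-0.93, -0.35, -0.12], [-0.0, 0.32, -0.95]] 350.47367903233027
```

View pics/w1.png

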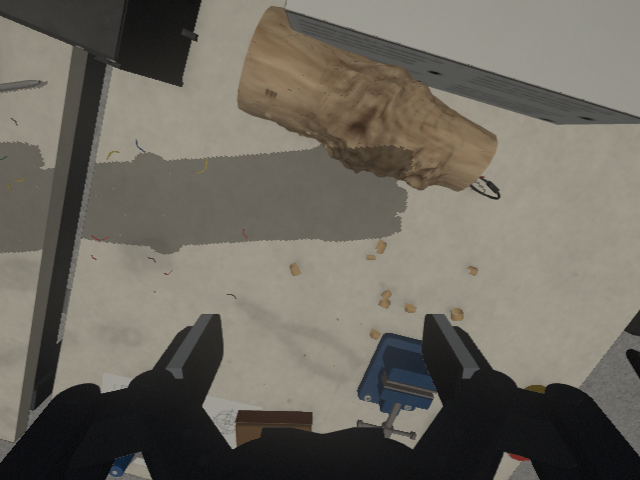

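The wrist view shows only clutter here because the call was refused: every row needs a twist.

Request:
arm_command:
  steps:
    - {"dp":[0,0,-0.05],"twist":0,"fingers":1}
    - {"dp":[0.42,-0.242,-0.06],"twist":0.57,"fingers":0}
    - {"dp":[0.42,-0.242,-0.06],"twist":0.57,"fingers":-0.3}
    - {"dp":[0.42,-0.242,-0.06],"twist":0.57,"fingers":-0.3}
    - {"dp":[0.42,-0.242,-0.06],"twist":0.57,"fingers":-0.3}
    - {"dp":[0.42,-0.242,-0.06],"twist":0.57,"fingers":-0.3}
    - {"dp":[0.42,-0.242,-0.06],"twist":0.57,"fingers":-0.3}
    - {"dp":[0.42,-0.242,-0.06],"twist":0.57,"fingers":-0.3}
    - {"dp":[0.42,-0.242,-0.06],"twist":0.57,"fingers":-0.3}
    - {"dp":[0.42,-0.242,-0.06],"twist":0.57,"fingers":-0.3}
    - {"dp":[0.42,-0.242,-0.06],"twist":0.57,"fingers":-0.3}
    - {"dp":[0.42,-0.242,-0.06],"twist":0.57,"fingers":-0.3}

```text
t: 1.65
ee_pos: [0.5309, -0.2022, 0.2912]
ee_rot: [[0.981, -0.193, -0.001], [-0.193, -0.981, -0.001], [-0.0, 0.001, -1.0]]
force: [0.4, -0.2, -0.7]
finger_gap: 0.0302
grasp_force: 0.0
```

```bash
python3 - <<'E'
from h import *
s=manip.state()
for k in('t','ee_pos','ee_rot','finger_gap','joint_positions'):print(k,np.round(s[k],3))
d=grab('wrist','w2.png');np.savez('/tmp/w2',**d);print(d['origin'],np.round(d['rotation'],2).tolist())
E
```

```text
t 1.65
ee_pos [ 0.531 -0.202  0.291]
ee_rot [[ 0.981 -0.193 -0.001]
 [-0.193 -0.981 -0.001]
 [-0.     0.001 -1.   ]]
finger_gap 0.03
joint_positions [ 0.327  0.303 -0.076  1.619  0.025  1.221 -1.519]
[ 0.61173114 -0.21888118  0.43432889] [[-0.19, -0.93, -0.31], [-0.98, 0.18, 0.06], [0.0, 0.32, -0.95]]
```

View pics/w2.png

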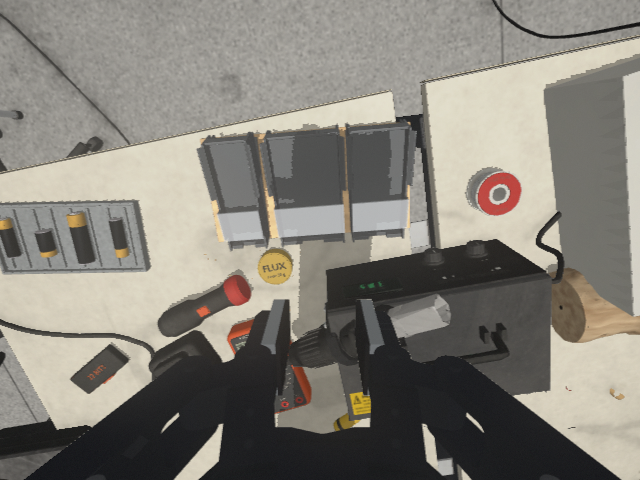

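The wrist view shows everything: the tray with its four cells at left, (8,238), (45,240), (78,235) and (118,238). The lanes are narrow (235,180), wide (305,175) and middle (380,175). The flux tin (275,265) is clear of the work. Next I'll measure metrically.

```bash
python3 - <<'E'
from h import *
d=dict(np.load('/tmp/w2.npz'));P=cloud(d)
S=dict(np.load('/tmp/side.npz'));PS=cloud(S)
def flat(P,c): 
    m=(abs(P[...,0]-c[0])<.03)&(abs(P[...,1]-c[1])<.02);return np.percentile(P[m][:,2],[5,50,95]).round(4)
# table plane next to the tray / lanes
print('table w2',P[290,180].round(4),P[150,150].round(4),'side',PS[270,280].round(4))
# cells: by local height from both views
for nm,Q in(('w2',P),('side',PS)):
  m=(Q[...,0]>.48)&(Q[...,0]<.62)&(Q[...,1]>.0)&(Q[...,1]<.26)&(Q[...,2]>.0165)&(Q[...,2]<.04)
  n,l,st,_=cv2.connectedComponentsWithStats(m.astype(np.uint8))
  img=(d if nm=='w2' else S)['img'].astype(int)
  for i in range(1,n):
    if st[i,4]<40: continue
    q=Q[l==i];c=q[:,:2].mean(0);w,v=np.linalg.eigh(np.cov(q[:,:2].T));a=v[:,1]*np.sign(v[0,1]);t=(q[:,:2]-c)@a
    mid=c+a*(t.max()+t.min())/2
    col=img[l==i];br=col[:,0]-col[:,2]>50
    print(nm,st[i,:2],'mid',mid.round(4),'yaw',np.degrees(np.arctan2(a[1],a[0])).round(1),'len',np.ptp(t).round(4),'ztop',np.percentile(q[:,2],95).round(4),'plus at',np.sign(((q[br,:2]-mid)@a).mean()) )
# lanes: floor planes
for nm,(u,v) in dict(short=(232,165),long=(305,165),aa=(380,165)).items():
    q=P[v-18:v+18,u-14:u+14].reshape(-1,3);A=np.c_[q[:,:2],np.ones(len(q))]
    for _ in range(3):
        k=np.linalg.lstsq(A,q[:,2],rcond=None)[0];r=abs(A@k-q[:,2]);ok=r<np.percentile(r,80);A,q=A[ok],q[ok]
    print(nm,'floor pt',P[v,u].round(4),'slope',np.degrees(np.arctan(np.hypot(k[0],k[1]))).round(1),'yaw',np.degrees(np.arctan2(k[1],k[0])).round(1),'res',r.max().round(4))
# ortho map of lanes, yaw -12, 0.4mm px
g=np.zeros((500,700,3),np.uint8);hz=np.zeros((500,700),np.float32)
y=np.radians(-12);ax=np.array([np.cos(y),np.sin(y)]);ay=np.array([-np.sin(y),np.cos(y)]);o=np.array([.55,-.2])
big=[cv2.resize(c.astype(np.float32),None,fx=3,fy=3,interpolation=cv2.INTER_NEAREST) for c in (P[...,0],P[...,1],P[...,2])]
im=cv2.resize(d['img'],None,fx=3,fy=3,interpolation=cv2.INTER_NEAREST)[:,:,::-1]
X=(big[0]-o[0])*ax[0]+(big[1]-o[1])*ax[1];Y=(big[0]-o[0])*ay[0]+(big[1]-o[1])*ay[1]
r=(250-X/.0004).astype(int);c=(350-Y/.0004).astype(int);m=(r>=0)&(r<500)&(c>=0)&(c<700)
g[r[m],c[m]]=im[m];hz[r[m],c[m]]=big[2][m]
cv2.imwrite('pics/ortho.png',cv2.applyColorMap((np.clip(hz/.09,0,1)*255).astype(np.uint8),cv2.COLORMAP_JET)//2+g//2)
np.save('/tmp/hz',hz)
E
```

```text
table w2 [ 0.4414  0.013  -0.0011] [ 0.6256 -0.012   0.0007] side [ 0.5825 -0.0078 -0.0015]
w2 [ 66 212] mid [0.541  0.0972] yaw -9.5 len 0.0653 ztop 0.0274 plus at 1.0
w2 [  0 218] mid [0.5585 0.1877] yaw -11.4 len 0.0503 ztop 0.0235 plus at 1.0
w2 [109 219] mid [0.5311 0.0536] yaw -9.7 len 0.0501 ztop 0.0235 plus at -1.0
w2 [ 35 231] mid [0.5418 0.1439] yaw -8.8 len 0.0353 ztop 0.0259 plus at -1.0
side [295 282] mid [0.5315 0.0596] yaw -11.0 len 0.0492 ztop 0.023 plus at -1.0
side [286 298] mid [0.5409 0.1056] yaw -10.8 len 0.0637 ztop 0.0268 plus at 1.0
side [294 319] mid [0.5429 0.1515] yaw -9.4 len 0.0339 ztop 0.0257 plus at -1.0
side [281 341] mid [0.5578 0.1944] yaw -9.5 len 0.0485 ztop 0.0229 plus at 1.0
short floor pt [ 0.5921 -0.1161  0.0485] slope 16.2 yaw -7.3 res 0.0007
long floor pt [ 0.5768 -0.1933  0.0474] slope 16.5 yaw -8.8 res 0.0009
aa floor pt [ 0.561  -0.2731  0.046 ] slope 16.4 yaw -3.7 res 0.001
```

View pics/ortho.png

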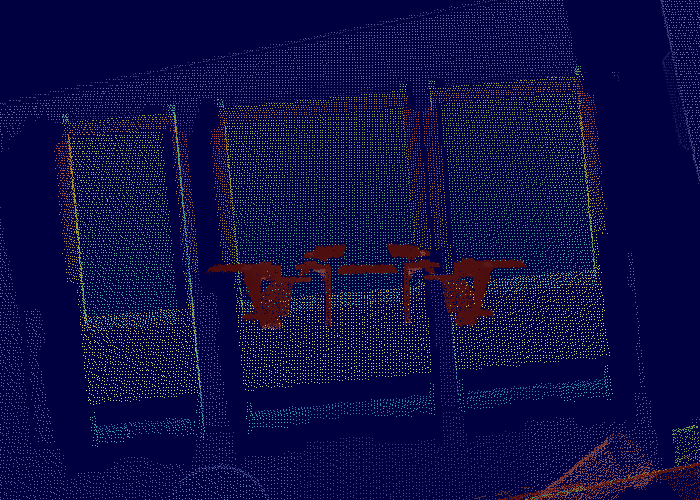

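The ortho map gives the cover's back edges: narrow (139,318), wide (335,298), middle about (525,279). That puts the lane yaw at about -6.3°. The placing points at lane x=+25 mm are short (.581,-.116), long (.572,-.1945) and AA (.564,-.271), with the floor at z≈.045. Cell heights match the text. Next I'll hover over the first AA.

Request:
arm_command:
  steps:
    - {"dp":[-0.05,-0.391,0.18],"twist":0,"fingers":-0.3}
    - {"dp":[-0.05,-0.391,0.18],"twist":0,"fingers":-0.3}
    - {"dp":[-0.05,-0.391,0.18],"twist":0,"fingers":-0.3}
    - {"dp":[-0.05,-0.391,0.18],"twist":0,"fingers":-0.3}
    - {"dp":[-0.05,-0.391,0.18],"twist":0,"fingers":-0.3}
    - {"dp":[-0.05,-0.391,0.18],"twist":0,"fingers":-0.3}
    - {"dp":[-0.05,-0.391,0.18],"twist":0,"fingers":-0.3}
    - {"dp":[-0.05,-0.391,0.18],"twist":0,"fingers":-0.3}
    - {"dp":[-0.05,-0.391,0.18],"twist":0,"fingers":-0.3}

```text
t: 2.82
ee_pos: [0.5574, 0.1913, 0.1113]
ee_rot: [[0.982, -0.191, -0.0], [-0.191, -0.982, -0.001], [0.0, 0.001, -1.0]]
force: [-0.3, -1.3, 0.8]
finger_gap: 0.03
grasp_force: 0.0
```

```bash
cat >> h.py <<'E'
def cells(d):
    Q=cloud(d);out=[]
    m=(Q[...,0]>.48)&(Q[...,0]<.62)&(Q[...,1]>.0)&(Q[...,1]<.26)&(Q[...,2]>.0165)&(Q[...,2]<.04)
    n,l,st,_=cv2.connectedComponentsWithStats(m.astype(np.uint8))
    for i in range(1,n):
        if st[i,4]<150: continue
        q=Q[l==i];t=q[q[:,2]>np.percentile(q[:,2],75)] # crest
        (c,sz,_)=cv2.minAreaRect((q[:,:2]*1000).astype(np.float32))
        print('cell',st[i,:4],'box mid',np.round(c,1),np.round(sz,1),'crest',(t[:,:2].mean(0)*1000).round(1),'top',(np.percentile(q[:,2],98)*1000).round(1))
E
python3 - <<'E'
from h import *
s=manip.state();print(s['ee_pos'].round(4) if hasattr(s['ee_pos'],'round') else s['ee_pos'],np.round(s['joint_positions'],2))
d=grab('wrist','w3.png');cells(d);P=cloud(d)
y=np.radians(-11);a=np.array([np.cos(y),np.sin(y)]);b=np.array([-a[1],a[0]])
q=P.reshape(-1,3);r=(q[:,:2]-[.558,.191])@np.c_[a,b]
for x0 in (0,.033):
  print(x0,[(k,(np.median(q[(abs(r[:,0]-x0)<.004)&(abs(r[:,1]-k/1000)<.001)][:,2])*1000).round(1)) for k in range(-32,34,2)])
E
```

```text
[0.5574 0.1913 0.1113] [-0.28  0.51 -0.2   1.78  0.13  0.86 -2.3 ]
cell [433 202  36  92] box mid [541.3 101.5] [18.3 65.7] crest [541.8 101.3] top 27.6
cell [310 212  21  70] box mid [558.9 191.5] [14.  50.3] crest [559.1 191.3] top 23.6
cell [498 214  32  68] box mid [531.1  56.5] [15.1 50.5] crest [533.8  56.2] top 23.8
cell [373 234  25  47] box mid [543.1 147.4] [17.  33.2] crest [543.5 147.5] top 26.0
0 [(-32, np.float64(166.2)), (-30, np.float64(9.0)), (-28, np.float64(8.6)), (-26, np.float64(8.4)), (-24, np.float64(8.5)), (-22, np.float64(8.6)), (-20, np.float64(8.3)), (-18, np.float64(152.3)), (-16, np.float64(138.0)), (-14, np.float64(8.4)), (-12, np.float64(8.6)), (-10, np.float64(11.7)), (-8, np.float64(8.6)), (-6, np.float64(18.5)), (-4, np.float64(21.2)), (-2, np.float64(22.3)), (0, np.float64(22.9)), (2, np.float64(22.6)), (4, np.float64(21.8)), (6, np.float64(20.2)), (8, np.float64(9.1)), (10, np.float64(11.2)), (12, np.float64(11.0)), (14, np.float64(135.5)), (16, np.float64(150.6)), (18, np.float64(8.7)), (20, np.float64(8.5)), (22, np.float64(13.7)), (24, np.float6
[... 185 characters left out ...]
, (-26, np.float64(8.6)), (-24, np.float64(8.5)), (-22, np.float64(8.6)), (-20, np.float64(8.5)), (-18, np.float64(8.6)), (-16, np.float64(8.5)), (-14, np.float64(8.5)), (-12, np.float64(8.4)), (-10, np.float64(11.5)), (-8, np.float64(9.1)), (-6, np.float64(8.4)), (-4, np.float64(8.6)), (-2, np.float64(8.5)), (0, np.float64(8.4)), (2, np.float64(8.4)), (4, np.float64(8.6)), (6, np.float64(8.5)), (8, np.float64(8.4)), (10, np.float64(9.5)), (12, np.float64(11.4)), (14, np.float64(8.4)), (16, np.float64(8.8)), (18, np.float64(8.3)), (20, np.float64(8.6)), (22, np.float64(11.0)), (24, np.float64(14.6)), (26, np.float64(13.5)), (28, np.float64(0.5)), (30, np.float64(0.1)), (32, np.float64(0.1))]
```

View pics/w3.png

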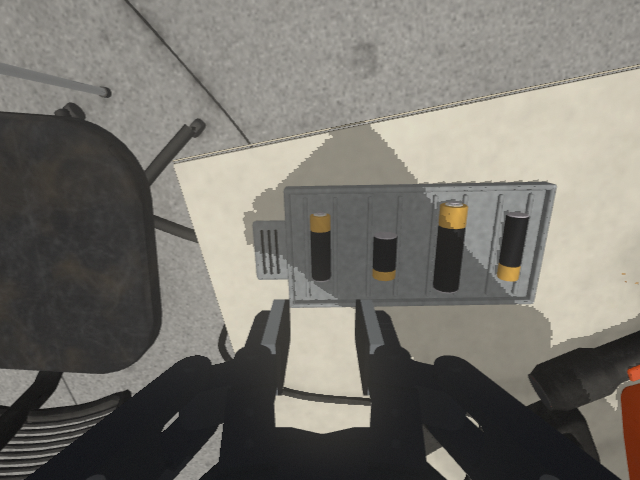

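The close view shows AA first (320,247), short (385,257), long (450,246) and AA second (512,247). Ridges 11 mm high stand about 11 mm to each side of a cell, so the tips go to z≈.0125. Now I'll grasp.

Request:
arm_command:
  steps:
    - {"dp":[0.0015,0,0.06],"twist":0,"fingers":-0.43}
    - {"dp":[0.0015,0,0.09],"twist":0,"fingers":-0.43}
    - {"dp":[0.0015,0,0.098],"twist":0,"fingers":-0.43}
    - {"dp":[0.0015,0,0.0985],"twist":0,"fingers":-0.43}
    - {"dp":[0.0015,0,0.0985],"twist":0,"fingers":-1}
    - {"dp":[0.0015,0,0.0985],"twist":0,"fingers":-1}
    - {"dp":[0.0015,0,0.0985],"twist":0,"fingers":-1}
  squeeze: 40

```text
t: 3.75
ee_pos: [0.5599, 0.1926, 0.0144]
ee_rot: [[0.982, -0.19, 0.003], [-0.19, -0.982, 0.001], [0.003, -0.001, -1.0]]
force: [-0.9, -1.8, 8.4]
finger_gap: 0.0121
grasp_force: 39.6
```

The gap of 12.1 mm with an upward force means the tips pinch above the cell's axis: the pads stand a few mm back at this opening. I'll reopen and go about 5 mm lower.

Request:
arm_command:
  steps:
    - {"dp":[0,0,0],"twist":0,"fingers":-0.4}
    - {"dp":[0,0,0],"twist":0,"fingers":-0.4}
    - {"dp":[-0.001,0.001,0.005],"twist":0,"fingers":-0.4}
    - {"dp":[-0.001,0.001,0.005],"twist":0,"fingers":-0.4}
    - {"dp":[-0.001,0.001,0.005],"twist":0,"fingers":-1}
    - {"dp":[-0.001,0.001,0.005],"twist":0,"fingers":-1}
    - {"dp":[-0.001,0.001,0.005],"twist":0,"fingers":-1}

```text
t: 4.62
ee_pos: [0.5578, 0.1926, 0.0083]
ee_rot: [[0.982, -0.189, 0.001], [-0.189, -0.982, 0.001], [0.001, -0.001, -1.0]]
force: [-1.2, 1.2, 8.8]
finger_gap: 0.0216
grasp_force: 39.8
```

A gap of 21.6 mm means the tips caught on the ridges, which is too low. I'll go 3 mm up and close again.

Request:
arm_command:
  steps:
    - {"dp":[0,0,0],"twist":0,"fingers":-0.4}
    - {"dp":[0,0,-0.003],"twist":0,"fingers":-0.4}
    - {"dp":[0.0005,0.0005,-0.003],"twist":0,"fingers":-0.4}
    - {"dp":[0.0005,0.0005,-0.003],"twist":0,"fingers":-1}
    - {"dp":[0.0005,0.0005,-0.003],"twist":0,"fingers":-1}
    - {"dp":[0.0005,0.0005,-0.003],"twist":0,"fingers":-1}

```text
t: 5.38
ee_pos: [0.5583, 0.1918, 0.0118]
ee_rot: [[0.982, -0.19, 0.001], [-0.19, -0.982, 0.001], [0.001, -0.001, -1.0]]
force: [-1.8, 1.5, 11.8]
finger_gap: 0.0123
grasp_force: 41.9
```

The gap matches the earlier one at a different height, so this may be pad compliance. I'll lift and check.

Request:
arm_command:
  steps:
    - {"dp":[0,0,-0.01],"twist":0,"fingers":-1}
    - {"dp":[0,0,-0.03],"twist":0,"fingers":-1}
    - {"dp":[0,0,-0.05],"twist":0,"fingers":-1}
    - {"dp":[0,0,-0.05],"twist":0,"fingers":-1}

```text
t: 5.88
ee_pos: [0.5589, 0.191, 0.0622]
ee_rot: [[0.982, -0.191, 0.002], [-0.191, -0.982, 0.001], [0.002, -0.001, -1.0]]
force: [0.4, 0.4, -0.8]
finger_gap: 0.0123
grasp_force: 39.0
```

```bash
python3 - <<'E'
from h import *
d=grab('wrist');cv2.imwrite('pics/w4.png',cv2.resize(d['img'][150:400,200:460,::-1],None,fx=2,fy=2));cells(d)
P=cloud(d);s=manip.state();t=np.array(s['ee_pos'])
m=(abs(P[...,0]-t[0])<.05)&(abs(P[...,1]-t[1])<.012)&(P[...,2]>t[2]-.015)&(P[...,2]<t[2]+.012)
q=P[m];print(len(q),'off tcp mm',((q.mean(0)-t)*1000).round(1),((q.min(0)-t)*1000).round(1),((q.max(0)-t)*1000).round(1))
E
```

```text
cell [457 222  47 112] box mid [541.3 101.6] [18.3 66.1] crest [542.  101.4] top 27.5
cell [537 237  42  82] box mid [531.9  56.4] [15.  49.4] crest [533.1  56.4] top 23.5
cell [384 261  31  58] box mid [543.3 147.8] [16.3 33.2] crest [543.9 147.5] top 26.1
2858 off tcp mm [ 4.5 -1.2  9.9] [-24.9 -12.   -1.1] [26.7 11.9 12. ]
```

View pics/w4.png

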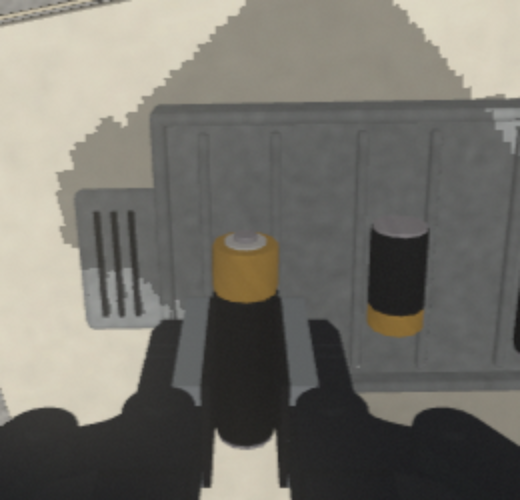

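The first AA is held level with its plus end at (245,265), pointing +x. I'm carrying it above the AA lane and turning it 94.7°.

Request:
arm_command:
  steps:
    - {"dp":[0,0,-0.05],"twist":-0.15,"fingers":-1}
    - {"dp":[0.093,0.453,-0.068],"twist":-1.653,"fingers":-1}
    - {"dp":[0.093,0.453,-0.068],"twist":-1.653,"fingers":-1}
    - {"dp":[0.093,0.453,-0.068],"twist":-1.653,"fingers":-1}
    - {"dp":[0.093,0.453,-0.068],"twist":-1.653,"fingers":-1}
    - {"dp":[0.093,0.453,-0.068],"twist":-1.653,"fingers":-1}
    - {"dp":[0.093,0.453,-0.068],"twist":-1.653,"fingers":-1}
    - {"dp":[0.093,0.453,-0.068],"twist":-1.653,"fingers":-1}
    - {"dp":[0.093,0.453,-0.068],"twist":-1.653,"fingers":-1}
    - {"dp":[0.093,0.453,-0.068],"twist":-1.653,"fingers":-1}
    - {"dp":[0.093,0.453,-0.068],"twist":-1.653,"fingers":-1}
    - {"dp":[0.093,0.453,-0.068],"twist":-1.653,"fingers":-1}

```text
t: 7.42
ee_pos: [0.5632, -0.2693, 0.1286]
ee_rot: [[0.108, 0.994, -0.0], [0.994, -0.108, 0.001], [0.001, -0.0, -1.0]]
force: [-0.1, 0.4, -0.5]
finger_gap: 0.0124
grasp_force: 39.1
```

```bash
python3 - <<'E'
from h import *
s=manip.state();R=np.array(s['ee_rot']);print(np.round(s['ee_pos'],4),'yaw',np.degrees(np.arctan2(R[1,0],R[0,0])),np.round(s['joint_positions'],2))
d=grab('wrist','w5.png');np.savez('/tmp/w5',**d);P=cloud(d);S=grab('scene');np.savez('/tmp/sc5',**S)
# lane frame guess: yaw -6.3, origin point=AA place; wall profile along lane y at lane x offsets
y=np.radians(-6.3);a=np.array([np.cos(y),np.sin(y)]);b=np.array([-a[1],a[0]])
q=P.reshape(-1,3);r=((q[:,:2]-[.564,-.271])@np.c_[a,b])*1000
for x0 in (0,10,20,28):
  print('x',x0,[(k,int((np.median(z)*1000).round()) if len(z:=q[(abs(r[:,0]-x0)<3)&(abs(r[:,1]-k)<1)][:,2]) else '-') for k in range(-40,126,2)])
E
```

```text
[ 0.5632 -0.2693  0.1286] yaw 83.81095672709685 [ 0.74  0.6  -0.57  1.66  0.37  1.   -0.07]
x 0 [(-40, '-'), (-38, '-'), (-36, '-'), (-34, '-'), (-32, '-'), (-30, '-'), (-28, '-'), (-26, '-'), (-24, 139), (-22, 139), (-20, 139), (-18, 139), (-16, 139), (-14, 139), (-12, 139), (-10, 139), (-8, 139), (-6, 139), (-4, 139), (-2, 139), (0, 139), (2, 139), (4, 139), (6, 139), (8, 139), (10, 205), (12, 211), (14, 139), (16, 139), (18, 139), (20, 139), (22, 139), (24, 138), (26, 135), (28, 134), (30, 63), (32, 64), (34, 67), (36, 67), (38, 67), (40, 66), (42, 63), (44, 48), (46, 45), (48, 46), (50, 45), (52, 45), (54, 45), (56, 46), (58, 45), (60, 45), (62, 45), (64, 46), (66, 46), (68, 46), (70, 46), (72, 46), (74, 45), (76, 45), (78, 45), (80, 45), (82, 45), (84, 272), (86, 45), (88, 45), (90, 45), (92, 45), (94, 45), (96, 46), (98, 45), (100, 45), (102, 46), (104, 46), (106, 45), (108, 46), (110, 45), (112, 45), (114, 53), (116, 64), (118, 66), (120, 67), (122, '-'), (124, '-')]
x 10 [(-40, '-'), (-38, '-'), (-36, '-'), (-34, '-'), (-32, '-'), (-30, '-'), (-28, 52), (-26, 49), (-24, 49), 
[... 1821 characters left out ...]
, 187), (-8, 186), (-6, 186), (-4, 185), (-2, 185), (0, 185), (2, 185), (4, 185), (6, 185), (8, 183), (10, 186), (12, 183), (14, 180), (16, 54), (18, 54), (20, 53), (22, 54), (24, 54), (26, '-'), (28, 69), (30, 72), (32, 72), (34, 75), (36, 75), (38, 75), (40, 73), (42, 69), (44, 54), (46, 54), (48, 54), (50, 54), (52, 54), (54, 53), (56, 53), (58, 53), (60, 54), (62, 53), (64, 53), (66, 54), (68, 53), (70, 54), (72, 53), (74, 53), (76, 54), (78, 54), (80, 54), (82, 53), (84, 53), (86, 53), (88, 53), (90, 53), (92, 53), (94, 53), (96, 54), (98, 53), (100, 53), (102, 54), (104, 53), (106, 54), (108, 53), (110, 53), (112, 53), (114, 62), (116, 72), (118, 75), (120, 75), (122, '-'), (124, '-')]
```

View pics/w5.png

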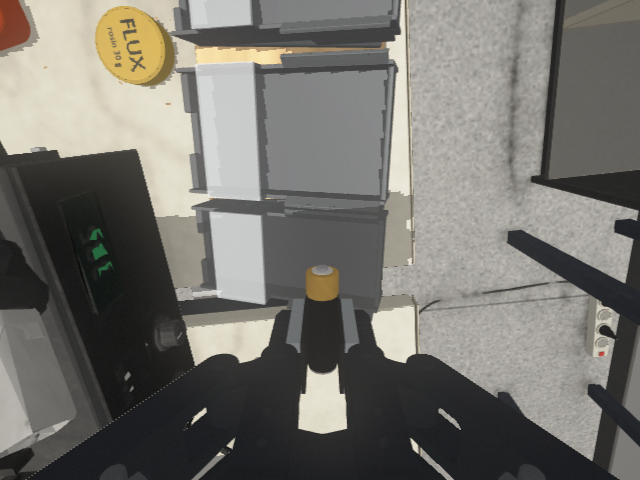

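Held AA: brass at (321,283), pointing +y (left). The wall profile puts the AA lane centre at +0.3 mm of my guess and the long lane centre at +78.3 mm, with the floor at 45.5 mm, so it fits. Lowering, releasing, and lifting gently.

Request:
arm_command:
  steps:
    - {"dp":[-0.0012,0,0.05],"twist":0,"fingers":-1}
    - {"dp":[-0.0012,0,0.07],"twist":0,"fingers":-1}
    - {"dp":[-0.0012,0,0.0735],"twist":0,"fingers":-1}
    - {"dp":[-0.0012,0,0.0735],"twist":0,"fingers":-1}
    - {"dp":[-0.0012,0,0.0735],"twist":0,"fingers":-0.35}
    - {"dp":[-0.0012,0,0.0735],"twist":0,"fingers":-0.35}
    - {"dp":[-0.0012,0,0.072],"twist":0,"fingers":-0.35}
    - {"dp":[-0.0012,0,0.065],"twist":0,"fingers":-0.35}
    - {"dp":[-0.0012,0,0.05],"twist":0,"fingers":-0.35}
    - {"dp":[-0.0012,0,0],"twist":0,"fingers":-0.35}
    - {"dp":[-0.0012,0,-0.02],"twist":0,"fingers":-0.35}
    - {"dp":[-0.0012,0,-0.02],"twist":0,"fingers":-0.35}

```text
t: 9.02
ee_pos: [0.564, -0.2728, 0.1512]
ee_rot: [[0.109, 0.994, 0.004], [0.994, -0.109, -0.002], [-0.001, 0.004, -1.0]]
force: [-0.1, -0.2, -0.9]
finger_gap: 0.0279
grasp_force: 0.0
```

```bash
python3 - <<'E'
from h import *
s=manip.state();print(np.round(s['ee_pos'],4),s['t'])
d=grab('wrist');S=grab('side')
a=cv2.resize(d['img'][150:400,150:420,::-1],(540,500));b=cv2.resize(S['img'][140:260,250:340,::-1],(260,347),interpolation=cv2.INTER_CUBIC)
o=np.zeros((500,800,3),np.uint8);o[:,:540]=a;o[:347,540:]=b;cv2.imwrite('pics/w6.png',o)
E
```

```text
[ 0.564  -0.2728  0.1512] 9.025
```

View pics/w6.png

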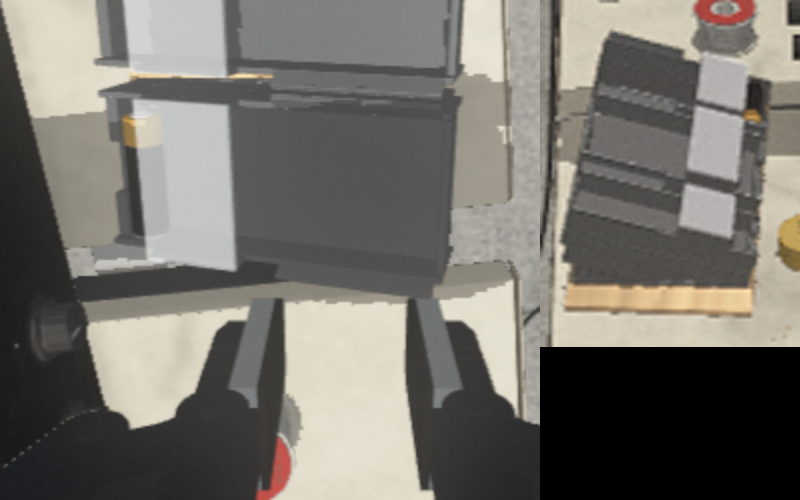

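The first AA lies at the front stop under the cover, brass (140,130) towards +y. Next is the second AA, whose plus end is at -x, so the tool yaw goes to 169°.

Request:
arm_command:
  steps:
    - {"dp":[0.322,-0.0675,0],"twist":-1.485,"fingers":-0.43}
    - {"dp":[0.322,-0.0675,0],"twist":-1.485,"fingers":-0.43}
    - {"dp":[0.322,-0.0675,0],"twist":-1.485,"fingers":-0.43}
    - {"dp":[0.322,-0.0675,0],"twist":-1.485,"fingers":-0.43}
    - {"dp":[0.322,-0.0675,0.08],"twist":-1.485,"fingers":-0.43}
    - {"dp":[0.322,-0.0675,0.08],"twist":-1.485,"fingers":-0.43}
    - {"dp":[0.322,-0.0675,0.08],"twist":-1.485,"fingers":-0.43}
    - {"dp":[0.322,-0.0675,0.08],"twist":-1.485,"fingers":-0.43}
    - {"dp":[0.322,-0.0675,0.08],"twist":-1.485,"fingers":-0.43}
    - {"dp":[0.322,-0.0675,0.08],"twist":-1.485,"fingers":-0.43}
    - {"dp":[0.322,-0.0675,0.08],"twist":-1.485,"fingers":-0.43}
    - {"dp":[0.322,-0.0675,0.08],"twist":-1.485,"fingers":-0.43}

```text
t: 10.62
ee_pos: [0.5309, 0.0548, 0.0689]
ee_rot: [[-0.981, 0.195, 0.0], [0.195, 0.981, -0.0], [-0.0, -0.0, -1.0]]
force: [-0.0, 0.0, -0.0]
finger_gap: 0.0246
grasp_force: 0.0
```

Request:
arm_command:
  steps:
    - {"dp":[0,0.002,0.04],"twist":0,"fingers":-0.43}
    - {"dp":[0,0.002,0.055],"twist":0,"fingers":-0.43}
    - {"dp":[0,0.002,0.0575],"twist":0,"fingers":-0.43}
    - {"dp":[0,0.002,0.0575],"twist":0,"fingers":-0.43}
    - {"dp":[0,0.002,0.0575],"twist":0,"fingers":-1}
    - {"dp":[0,0.002,0.0575],"twist":0,"fingers":-1}
    - {"dp":[0,0.002,0.0575],"twist":0,"fingers":-1}
    - {"dp":[0,0.002,0.05],"twist":0,"fingers":-1}
    - {"dp":[0,0.002,0.02],"twist":0,"fingers":-1}
    - {"dp":[0,0.002,-0.02],"twist":0,"fingers":-1}
    - {"dp":[0,0.002,-0.06],"twist":0,"fingers":-1}
    - {"dp":[0,0.002,-0.06],"twist":0,"fingers":-1}

```text
t: 12.12
ee_pos: [0.5329, 0.0577, 0.132]
ee_rot: [[-0.981, 0.194, 0.005], [0.194, 0.981, 0.001], [-0.005, 0.002, -1.0]]
force: [0.2, 0.4, -0.6]
finger_gap: 0.0128
grasp_force: 39.2
```

Request:
arm_command:
  steps:
    - {"dp":[-0.0954,-0.315,-0.06],"twist":1.485,"fingers":-1}
    - {"dp":[-0.0954,-0.315,-0.06],"twist":1.485,"fingers":-1}
    - {"dp":[-0.0954,-0.315,0],"twist":1.485,"fingers":-1}
    - {"dp":[-0.0954,-0.315,0],"twist":1.485,"fingers":-1}
    - {"dp":[-0.0954,-0.315,0],"twist":1.485,"fingers":-1}
    - {"dp":[-0.0954,-0.315,0],"twist":1.485,"fingers":-1}
    - {"dp":[-0.0954,-0.315,0],"twist":1.485,"fingers":-1}
    - {"dp":[-0.0954,-0.315,0],"twist":1.485,"fingers":-1}
    - {"dp":[-0.0954,-0.315,0],"twist":1.485,"fingers":-1}
    - {"dp":[-0.0954,-0.315,0],"twist":1.485,"fingers":-1}
    - {"dp":[-0.0954,-0.315,0],"twist":1.485,"fingers":-1}

```text
t: 13.5
ee_pos: [0.5637, -0.2705, 0.1286]
ee_rot: [[0.107, 0.994, -0.0], [0.994, -0.107, 0.0], [0.0, -0.0, -1.0]]
force: [-0.3, 0.2, 0.0]
finger_gap: 0.013
grasp_force: 39.2
```

```bash
cat >> h.py <<'E'
def held(ly0, half):
    """lane-frame (about AA placing point) spans of held cell top; lane centre is ly0 mm"""
    s=manip.state();t=np.array(s['ee_pos']);R=np.array(s['ee_rot']);d=grab('wrist');P=cloud(d)
    y=np.radians(-6.3);a=np.array([np.cos(y),np.sin(y)]);b=np.array([-a[1],a[0]])
    q=P.reshape(-1,3);q=q[(abs(q[:,:2]-t[:2]).max(1)<.06)&(q[:,2]>t[2]-.004)&(q[:,2]<t[2]+.02)]
    tr=(t[:2]-[.564,-.271])@np.c_[a,b]*1000
    r=((q[:,:2]-t[:2])@np.c_[a,b])*1000;k=abs(r[:,0])<half;r=r[k]
    print('t',s['t'],'tcp',t.round(4),'yaw',np.degrees(np.arctan2(R[1,0],R[0,0])).round(1),'tcp lane xy',tr.round(1),'cell y rel tcp',np.percentile(r[:,1],[1,99]).round(1),'shift needed lane xy',(-tr[0]).round(1),(ly0-tr[1]-np.percentile(r[:,1],[1,99]).mean()).round(1))
    col=d['img'].reshape(-1,3)
    return d
E
python3 - <<'E'
from h import *
held(0.3,4)
E
```

```text
t 13.5 tcp [ 0.5637 -0.2705  0.1286] yaw 83.9 tcp lane xy [-0.4  0.4] cell y rel tcp [-24.9  25. ] shift needed lane xy 0.4 -0.2
```

Centred within 0.4 mm. Placing.

Request:
arm_command:
  steps:
    - {"dp":[0,0,0.05],"twist":0,"fingers":-1}
    - {"dp":[0,0,0.07],"twist":0,"fingers":-1}
    - {"dp":[0,0,0.0735],"twist":0,"fingers":-1}
    - {"dp":[0,0,0.0735],"twist":0,"fingers":-1}
    - {"dp":[0,0,0.0735],"twist":0,"fingers":-0.35}
    - {"dp":[0,0,0.0735],"twist":0,"fingers":-0.35}
    - {"dp":[0,0,0.072],"twist":0,"fingers":-0.35}
    - {"dp":[0,0,0.065],"twist":0,"fingers":-0.35}
    - {"dp":[0,0,0.05],"twist":0,"fingers":-0.35}
    - {"dp":[0,0,0],"twist":0,"fingers":-0.35}
    - {"dp":[0,0,-0.02],"twist":0,"fingers":-0.35}
    - {"dp":[0,0,-0.02],"twist":0,"fingers":-0.35}

```text
t: 15.05
ee_pos: [0.5649, -0.2709, 0.1511]
ee_rot: [[0.109, 0.994, 0.003], [0.994, -0.109, -0.002], [-0.001, 0.004, -1.0]]
force: [-0.1, 0.3, -0.0]
finger_gap: 0.0279
grasp_force: 0.0
```

```bash
python3 - <<'E'
from h import *
s=manip.state();print(np.round(s['ee_pos'],4),s['t'])
d=grab('wrist');cv2.imwrite('pics/w7.png',cv2.resize(d['img'][150:350,150:420,::-1],(540,400)))
E
```

```text
[ 0.5649 -0.2709  0.1511] 15.05
```

View pics/w7.png

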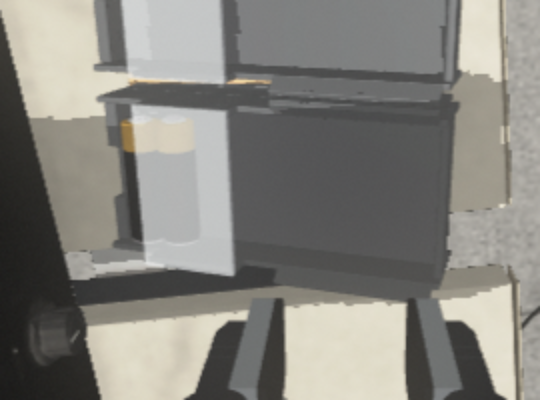

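Both AA cells are in at the front, brass (140,135) and (177,135) towards +y. Next is the short cell.

Request:
arm_command:
  steps:
    - {"dp":[0.4133,-0.065,0],"twist":-1.485,"fingers":-0.36}
    - {"dp":[0.4133,-0.065,0],"twist":-1.485,"fingers":-0.36}
    - {"dp":[0.4133,-0.065,0],"twist":-1.485,"fingers":-0.36}
    - {"dp":[0.4133,-0.065,0],"twist":-1.485,"fingers":-0.36}
    - {"dp":[0.4133,-0.065,0],"twist":-1.485,"fingers":-0.36}
    - {"dp":[0.4133,-0.065,0.08],"twist":-1.485,"fingers":-0.36}
    - {"dp":[0.4133,-0.065,0.08],"twist":-1.485,"fingers":-0.36}
    - {"dp":[0.4133,-0.065,0.08],"twist":-1.485,"fingers":-0.36}
    - {"dp":[0.4133,-0.065,0.08],"twist":-1.485,"fingers":-0.36}
    - {"dp":[0.4133,-0.065,0.08],"twist":-1.485,"fingers":-0.36}
    - {"dp":[0.4133,-0.065,0.08],"twist":-1.485,"fingers":-0.36}
    - {"dp":[0.4133,-0.065,0.08],"twist":-1.485,"fingers":-0.36}

```text
t: 16.6
ee_pos: [0.5446, 0.1466, 0.0692]
ee_rot: [[-0.981, 0.196, 0.001], [0.196, 0.981, -0.0], [-0.001, -0.0, -1.0]]
force: [0.3, -1.2, 0.1]
finger_gap: 0.027
grasp_force: 0.0
```

Request:
arm_command:
  steps:
    - {"dp":[0.0015,0.0006,0.04],"twist":0,"fingers":-0.36}
    - {"dp":[0.0015,0.0006,0.054],"twist":0,"fingers":-0.36}
    - {"dp":[0.0015,0.0006,0.057],"twist":0,"fingers":-0.36}
    - {"dp":[0.0015,0.0006,0.057],"twist":0,"fingers":-0.36}
    - {"dp":[0.0015,0.0006,0.057],"twist":0,"fingers":-1}
    - {"dp":[0.0015,0.0006,0.057],"twist":0,"fingers":-1}
    - {"dp":[0.0015,0.0006,0.057],"twist":0,"fingers":-1}
    - {"dp":[0.0015,0.0006,0.05],"twist":0,"fingers":-1}
    - {"dp":[0.0015,0.0006,0.02],"twist":0,"fingers":-1}
    - {"dp":[0.0015,0.0006,-0.02],"twist":0,"fingers":-1}
    - {"dp":[0.0015,0.0006,-0.06],"twist":0,"fingers":-1}
    - {"dp":[0.0015,0.0006,-0.06],"twist":0,"fingers":-1}

```text
t: 18.1
ee_pos: [0.5444, 0.1494, 0.1322]
ee_rot: [[-0.981, 0.194, 0.005], [0.194, 0.981, 0.002], [-0.005, 0.003, -1.0]]
force: [0.6, -0.6, -1.0]
finger_gap: 0.015
grasp_force: 39.2
```

Request:
arm_command:
  steps:
    - {"dp":[-0.0881,-0.2507,0],"twist":1.485,"fingers":-1}
    - {"dp":[-0.0881,-0.2507,0],"twist":1.485,"fingers":-1}
    - {"dp":[-0.0881,-0.2507,0],"twist":1.485,"fingers":-1}
    - {"dp":[-0.0881,-0.2507,0],"twist":1.485,"fingers":-1}
    - {"dp":[-0.0881,-0.2507,0],"twist":1.485,"fingers":-1}
    - {"dp":[-0.0881,-0.2507,0],"twist":1.485,"fingers":-1}
    - {"dp":[-0.0881,-0.2507,0],"twist":1.485,"fingers":-1}
    - {"dp":[-0.0881,-0.2507,0],"twist":1.485,"fingers":-1}
    - {"dp":[-0.0881,-0.2507,0],"twist":1.485,"fingers":-1}
    - {"dp":[-0.0881,-0.2507,0],"twist":1.485,"fingers":-1}
    - {"dp":[-0.0881,-0.2507,0],"twist":1.485,"fingers":-1}

```text
t: 19.48
ee_pos: [0.5806, -0.1148, 0.1286]
ee_rot: [[0.107, 0.994, -0.0], [0.994, -0.107, 0.0], [0.0, -0.0, -1.0]]
force: [-0.1, -0.7, 0.1]
finger_gap: 0.0152
grasp_force: 39.3
```

```bash
python3 - <<'E'
from h import *
d=held(156.3,5);cv2.imwrite('pics/w8.png',d['img'][100:420,100:540,::-1])
P=cloud(d)
y=np.radians(-6.3);a=np.array([np.cos(y),np.sin(y)]);b=np.array([-a[1],a[0]])
q=P.reshape(-1,3);r=((q[:,:2]-[.564,-.271])@np.c_[a,b])*1000
for x0 in (18,28):
  print('x',x0,[(k,int((np.median(z)*1000).round()) if len(z:=q[(abs(r[:,0]-x0)<3)&(abs(r[:,1]-k)<1)&(q[:,2]<.09)][:,2]) else '-') for k in range(124,190,2)])
E
```

```text
t 19.475 tcp [ 0.5806 -0.1148  0.1286] yaw 83.9 tcp lane xy [ -0.7 157. ] cell y rel tcp [-16.6  17.5] shift needed lane xy 0.7 -1.2
x 18 [(124, '-'), (126, '-'), (128, '-'), (130, '-'), (132, 72), (134, 69), (136, 61), (138, 50), (140, 50), (142, 51), (144, 50), (146, 51), (148, 50), (150, 50), (152, 51), (154, 50), (156, 50), (158, 51), (160, 50), (162, 50), (164, 51), (166, 51), (168, 50), (170, 51), (172, 51), (174, '-'), (176, 67), (178, 49), (180, 37), (182, 72), (184, 7), (186, 7), (188, 7)]
x 28 [(124, '-'), (126, '-'), (128, '-'), (130, 74), (132, 75), (134, 72), (136, 63), (138, 53), (140, 53), (142, 53), (144, 54), (146, 53), (148, 53), (150, 53), (152, 53), (154, 54), (156, 53), (158, 53), (160, 54), (162, 54), (164, 53), (166, 53), (168, 53), (170, 53), (172, 53), (174, '-'), (176, 12), (178, 45), (180, 42), (182, 74), (184, 7), (186, 7), (188, 7)]
```

View pics/w8.png

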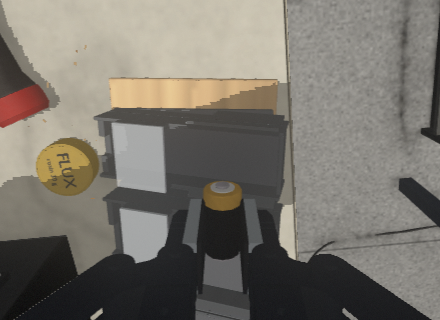

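Short cell held with brass (222,197) towards +y. A shift of -0.8 mm is needed. Placing.

Request:
arm_command:
  steps:
    - {"dp":[-0.0008,0.0007,0.05],"twist":0,"fingers":-1}
    - {"dp":[-0.0008,0.0007,0.07],"twist":0,"fingers":-1}
    - {"dp":[-0.0008,0.0007,0.0735],"twist":0,"fingers":-1}
    - {"dp":[-0.0008,0.0007,0.0735],"twist":0,"fingers":-1}
    - {"dp":[-0.0008,0.0007,0.0735],"twist":0,"fingers":-0.3}
    - {"dp":[-0.0008,0.0007,0.0735],"twist":0,"fingers":-0.3}
    - {"dp":[-0.0008,0.0007,0.072],"twist":0,"fingers":-0.3}
    - {"dp":[-0.0008,0.0007,0.065],"twist":0,"fingers":-0.3}
    - {"dp":[-0.0008,0.0007,0.05],"twist":0,"fingers":-0.3}
    - {"dp":[-0.0008,0.0007,0],"twist":0,"fingers":-0.3}
    - {"dp":[-0.0008,0.0007,-0.02],"twist":0,"fingers":-0.3}
    - {"dp":[-0.0008,0.0007,-0.02],"twist":0,"fingers":-0.3}

```text
t: 21.02
ee_pos: [0.5827, -0.1156, 0.1515]
ee_rot: [[0.109, 0.994, 0.004], [0.994, -0.109, -0.001], [-0.0, 0.004, -1.0]]
force: [-0.0, -1.0, 0.4]
finger_gap: 0.0298
grasp_force: 0.0
```

```bash
python3 - <<'E'
from h import *
s=manip.state();print(np.round(s['ee_pos'],4),s['t'])
d=grab('wrist');cv2.imwrite('pics/w9.png',d['img'][100:420,100:540,::-1])
E
```

```text
[ 0.5827 -0.1156  0.1515] 21.025
```

View pics/w9.png

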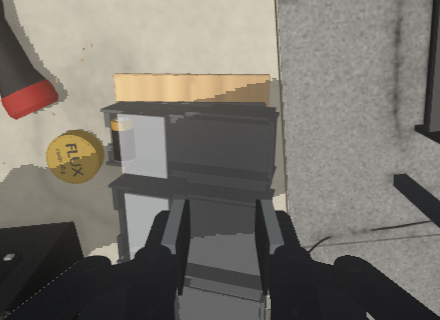

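The short cell is at its front stop, brass (122,125) towards +y. Next is the long cell, plus end at +x, so the tool yaw goes to -11°.

Request:
arm_command:
  steps:
    - {"dp":[0.2115,-0.0627,0],"twist":1.655,"fingers":-0.3}
    - {"dp":[0.2115,-0.0627,0],"twist":1.655,"fingers":-0.3}
    - {"dp":[0.2115,-0.0627,0],"twist":1.655,"fingers":-0.3}
    - {"dp":[0.2115,-0.0627,0],"twist":1.655,"fingers":-0.3}
    - {"dp":[0.2115,-0.0627,0],"twist":1.655,"fingers":-0.3}
    - {"dp":[0.2115,-0.0627,0],"twist":1.655,"fingers":-0.3}
    - {"dp":[0.2115,-0.0627,0.08],"twist":1.655,"fingers":-0.3}
    - {"dp":[0.2115,-0.0627,0.08],"twist":1.655,"fingers":-0.3}
    - {"dp":[0.2115,-0.0627,0.08],"twist":1.655,"fingers":-0.3}
    - {"dp":[0.2115,-0.0627,0.08],"twist":1.655,"fingers":-0.3}
    - {"dp":[0.2115,-0.0627,0.08],"twist":1.655,"fingers":-0.3}
    - {"dp":[0.2115,-0.0627,0.08],"twist":1.655,"fingers":-0.3}

```text
t: 22.58
ee_pos: [0.5421, 0.1013, 0.0689]
ee_rot: [[0.982, -0.19, 0.0], [-0.19, -0.982, 0.0], [0.0, -0.0, -1.0]]
force: [-0.2, -0.1, 0.5]
finger_gap: 0.03
grasp_force: 0.0
```

Request:
arm_command:
  steps:
    - {"dp":[0,0,0.04],"twist":0,"fingers":-0.3}
    - {"dp":[0,0,0.054],"twist":0,"fingers":-0.3}
    - {"dp":[0,0,0.0565],"twist":0,"fingers":-0.3}
    - {"dp":[0,0,0.0565],"twist":0,"fingers":-0.3}
    - {"dp":[0,0,0.0565],"twist":0,"fingers":-1}
    - {"dp":[0,0,0.0565],"twist":0,"fingers":-1}
    - {"dp":[0,0,0.0565],"twist":0,"fingers":-1}
    - {"dp":[0,0,0.05],"twist":0,"fingers":-1}
    - {"dp":[0,0,0.02],"twist":0,"fingers":-1}
    - {"dp":[0,0,-0.02],"twist":0,"fingers":-1}
    - {"dp":[0,0,-0.06],"twist":0,"fingers":-1}
    - {"dp":[0,0,-0.06],"twist":0,"fingers":-1}

```text
t: 24.08
ee_pos: [0.544, 0.102, 0.1323]
ee_rot: [[0.981, -0.192, 0.006], [-0.192, -0.981, 0.001], [0.006, -0.003, -1.0]]
force: [0.1, 0.5, -1.1]
finger_gap: 0.0167
grasp_force: 39.1
```

Request:
arm_command:
  steps:
    - {"dp":[0.086,0.2834,0],"twist":-1.655,"fingers":-1}
    - {"dp":[0.086,0.2834,0],"twist":-1.655,"fingers":-1}
    - {"dp":[0.086,0.2834,0],"twist":-1.655,"fingers":-1}
    - {"dp":[0.086,0.2834,0],"twist":-1.655,"fingers":-1}
    - {"dp":[0.086,0.2834,0],"twist":-1.655,"fingers":-1}
    - {"dp":[0.086,0.2834,0],"twist":-1.655,"fingers":-1}
    - {"dp":[0.086,0.2834,0],"twist":-1.655,"fingers":-1}
    - {"dp":[0.086,0.2834,0],"twist":-1.655,"fingers":-1}
    - {"dp":[0.086,0.2834,0],"twist":-1.655,"fingers":-1}
    - {"dp":[0.086,0.2834,0],"twist":-1.655,"fingers":-1}
    - {"dp":[0.086,0.2834,0],"twist":-1.655,"fingers":-1}
    - {"dp":[0.086,0.2834,0],"twist":-1.655,"fingers":-1}

```text
t: 25.58
ee_pos: [0.5719, -0.1932, 0.1287]
ee_rot: [[0.111, 0.994, -0.0], [0.994, -0.111, -0.0], [-0.0, -0.0, -1.0]]
force: [-0.5, 0.5, 0.2]
finger_gap: 0.0166
grasp_force: 39.1
```

```bash
python3 - <<'E'
from h import *
held(78.3,5)
E
```

```text
t 25.575 tcp [ 0.5719 -0.1932  0.1287] yaw 83.6 tcp lane xy [-0.7 78.2] cell y rel tcp [-33.6  30.7] shift needed lane xy 0.7 1.5
```

Request:
arm_command:
  steps:
    - {"dp":[0.0014,0.0007,0.05],"twist":0,"fingers":-1}
    - {"dp":[0.0014,0.0007,0.07],"twist":0,"fingers":-1}
    - {"dp":[0.0014,0.0007,0.0735],"twist":0,"fingers":-1}
    - {"dp":[0.0014,0.0007,0.0735],"twist":0,"fingers":-1}
    - {"dp":[0.0014,0.0007,0.0735],"twist":0,"fingers":-0.27}
    - {"dp":[0.0014,0.0007,0.0735],"twist":0,"fingers":-0.27}
    - {"dp":[0.0014,0.0007,0.072],"twist":0,"fingers":-0.27}
    - {"dp":[0.0014,0.0007,0.065],"twist":0,"fingers":-0.27}
    - {"dp":[0.0014,0.0007,0.05],"twist":0,"fingers":-0.27}
    - {"dp":[0.0014,0.0007,0],"twist":0,"fingers":-0.27}
    - {"dp":[0.0014,0.0007,-0.04],"twist":0,"fingers":-0.27}
    - {"dp":[0.0014,0.0007,-0.06],"twist":0,"fingers":-0.27}

```text
t: 27.12
ee_pos: [0.574, -0.1918, 0.1926]
ee_rot: [[0.109, 0.994, 0.004], [0.994, -0.109, -0.001], [-0.001, 0.004, -1.0]]
force: [-0.7, 0.3, -0.5]
finger_gap: 0.0313
grasp_force: 0.0
```

Request:
arm_command:
  steps:
    - {"dp":[-0.04,0,-0.03],"twist":0,"fingers":-0.27}
    - {"dp":[-0.08,0,-0.03],"twist":0,"fingers":-0.27}
    - {"dp":[-0.08,0,-0.03],"twist":0,"fingers":-0.27}
    - {"dp":[-0.08,0,-0.03],"twist":0,"fingers":-0.27}

```text
t: 27.62
ee_pos: [0.5642, -0.2709, 0.2194]
ee_rot: [[0.109, 0.994, 0.001], [0.994, -0.109, 0.0], [0.001, 0.001, -1.0]]
force: [0.6, 0.3, -0.8]
finger_gap: 0.0311
grasp_force: 0.0
```

```bash
python3 - <<'E'
from h import *
s=manip.state();print(np.round(s['ee_pos'],4),s['t'])
d=grab('wrist','w10.png')
E
```

```text
[ 0.5642 -0.2709  0.2194] 27.625
```

View pics/w10.png

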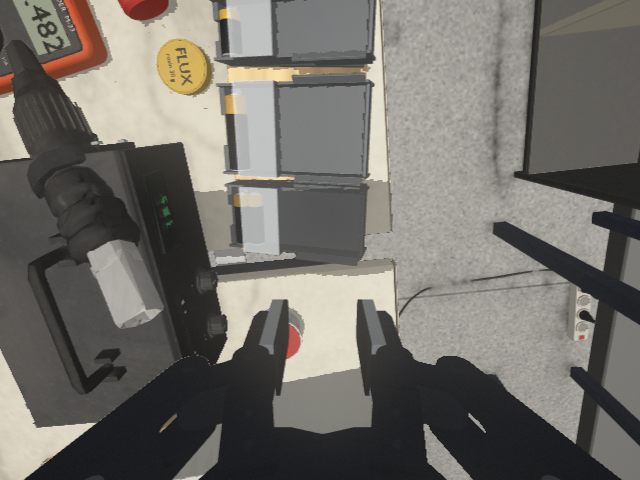

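All four cells lie at the front under their covers, brass ends towards +y at (230,15), (235,103) and (247,200). The robot is clear of everything, so I'm handing in.

```bash
python3 -c "
from h import *
print(manip.close_job())"
```

```text
the job is handed in; nothing more can be done
None
```

All four cells are in their matching lanes at the front with plus ends to the left, the AA nearer the tab in front, and the job was handed in after about 28 s of robot time.

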